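# File a sample board in a lever arch file

### The arm

A 6-joint arm with a two-finger parallel gripper is mounted at the origin on the work surface. World frame = base frame: x ahead of the robot, y to its left, z up, the work surface at z = 0. Lengths are in m, angles in rad, forces in N, time in s.
With the tool pointing down it reaches from about 0.35 to 0.975 m from the base axis. Payload 4.9 kg.
Tool frame: the origin (TCP) lies between the finger pads; the fingertips stand 25 mm ahead of it and the grasp point (between the pads) lies 6 mm ahead of it; z points along the fingers, y is the line along which they close (so a half turn about z gives the same grasp; the last joint's range is limited). The gripper opens to 85 mm and grips with 20 to 120 N. Pads are 22 mm wide; open, the fingers measure 114 mm over their backs; the gripper's body (76 mm by 85 mm) begins 54 mm behind the grasp point. The pads swing forward as they close: fully open they stand 13 mm farther back than shut.
Start: joints at [-1.312, 0.053, 1.613, -0, 1.476, -0.119], TCP at [0.231, -0.581, 0.256] pointing down, gripper open.
Joint ranges: [-3.01, 3.01], [-1.01, 2.22], [0.06, 2.58], [-1.02, 4.17], [0.09, 2.62], [-3.14, 3.14]. Speed limits (rad/s): [2.57, 2.57, 3.14, 3.14, 3.14, 3.14].

### API

Orientations are given as a unit quaternion [w, x, y, z].
In Python, from plant import manip gives the robot as it stands.
- The arm moves only by the shell command python3 -m inch 'ROWS'. ROWS is JSON, a list of rows, each a list of 3 entries, a list of its own where there are three numbers: the shift along the tool's x, y, z in m, then the turn, a rotation vector about the tool's x, y, z in rad, then the opening, from 0 (shut) to 1 (fully open). A call has 1 to 8 rows; each row shifts and turns the commanded pose from where the row before left it, along the tool's axes as they then stand; what a row does not reach is not made up. A row lasts 1/10 s, in which the tool goes at most 50 mm and 8.59 degrees, less where a joint would pass 70% of its speed; a pose out of reach is approached as far as the arm can. A call with a gripper value outside its range is refused whole. The fingers move at their own pace and stop on an object; the grip force is fixed at half the most. Time passes only in rows, so rows that do not move let the fingers close. It gives the time, the measured TCP pose, the force, the opening and the grip force at its end, in the units of the state.
- manip.state(): the state, without advancing time (a new reading comes with each control period).
- manip.grab_frame(name): name is "side" or "top"; returns (picture, depth): 420x560x3 uint8, red, green, blue; 420x560 float32, m along the optical axis (not along the pixel's ray), 0 where there is no reading.
- manip.camera_params(name): a dict with "camera_matrix" (3x3 intrinsics, pixels), "rvec" (rotation vector, rad) and "tvec" (3), from world to camera coordinates, as OpenCV has them. Camera axes: x right, y down, z forward; pixel columns grow to the right and rows downward; lengths in m; the calibration is good to about 2 mm. A picture is of the moment at which its call begins. camera_params takes no time and is no camera call.
- manip.job_done(): hands the job in; it is judged then, once.
Trained networks look in the newest picture that a camera, given by its name, has taken for a name from the list of things; names that differ only in an ending like _2 or _b are one class to them, and where a whole thing is asked for, a point or a joint stands for the part that bears it (a point fixed in the world has none). Each returns a list of dicts, best first, with "score" (0 to 1); they miss things now and then, are a little off and sometimes report something else, mostly with a low value. They report only what shows in the picture. A call takes as long as a camera call. They do not tell look-alikes from the thing itself.
- manip.look_for(camera, label): "point" ([x, y, z] in m, in world coordinates, good to about 4 mm: the middle of the surface that is visible of it).
The state is a dict: "time": time; "joint_pos": joint angles; "joint_vel": joint speeds; "joint_efforts": joint torques, N m; "tool_pos": TCP position; "tool_rot": TCP orientation; "contact_force": force on the tool from outside, world axes, zero at the start; "ft_torque": the same for the moment, N m; "gripper_width": opening from 0.0 (shut) to 1.0 (fully open); "grasp_force": force on a finger pad.
Only numpy, scipy, OpenCV 4.12 (cv2) and the standard library are available. Lean on these libraries where they do the work, as an engineer would, in place of code of your own. Each camera call takes 0.05 s, during which the arm holds its last target. There are 200 camera calls.

### The job

File the loose sample board that has two punched holes in the lever arch file lying open on the table: lift the file's lever until the rings spring wide open, thread the board down over both posts until it lies flat on the boards already filed, then press the lever fully home so that the rings are closed over it, and let go. Work gently: the thin lever bends for good when pulled or pressed with more than about 20 N, so do not force it, and do not jam the board on the posts or press it hard. Leave everything else on the table where it is.

Things in the scene. Friction and masses are not known exactly. Their poses are not given: they have to be found in the camera images.
- file: Brown lever arch file lying open and flat, fixed to the table; 260 mm along the spine (y -130 to 130), back cover x -175 to 65 mm, 4 mm thick. Origin: table level, midway between the posts; z up; +y runs along the spine from post_b to post_a and on to the lever tab; +x from the posts over the ring hinge and spine to the empty front cover; boards are filed on the -x side.
- stack_top (a point): Centre of the top of the boards already filed, which lie on the back cover round the posts: stack x -131 to 11 mm, y -64 to 64 mm of the file, top 16 mm above the table.
- ring_rod (a point): Middle of the rod that the two wire arches turn on, at x 40, z 12 mm of the file, along its y. Shut, the arches reach over from it to the post tips (highest point 62 mm above the table); open, they lean back to +x, clear of the posts.
- lever_hinge (a point): The lever's pivot, at x 40, y 50, z 32 mm of the file; the pivot axis is the file's x axis. Two thin bracket cheeks stand beside it, up to z 38 mm (y 36 to 64 mm).
- post_a (a point): Tip of the steel post nearer the lever, 51.5 mm above the table, at y +40 mm of the file. The post is an upright 7 mm round rod with a hemispherical tip.
- post_b (a point): Tip of the other, equal post, 80 mm away at y -40 mm of the file.
- lever_tab (a point): Centre of the steel thumb tab at the lever's free end: 14 mm wide (file x), 26 mm long (along the lever), 9 mm thick. Shut, it is 68 mm in +y from the pivot and 8 mm above it (z 40 mm; only the 4 mm cover lies below). It moves on a circle of 68.5 mm about the pivot; its axes turn with the lever.
- lever (a joint): Lever angle, rad: 0 shut (hard stop), grows as the tab is lifted, 1.0 fully open (hard stop). About 4.5 N up at the tab frees it; beyond 0.08 a spring drives it open, hardest near 0.4 (9 to 10 N at the tab), weakly at 1.0 (2 N). Closing takes about 10 N down at half way; it latches only when pressed below 0.05, else it springs open again when let go.
- lever_flex (a joint): How far the thin lever is bent at the tab, m, square to the lever: 0 unloaded, positive when pulled towards opening, negative when pressed towards shut; 0.001 m per 10 N. Squeezing the tab sideways (across its 14 mm) does not bend it.
- rings (a joint): Angle of the wire arches, rad: always 0.9 times the lever angle; 0 = closed on the posts, 0.9 = wide open.
- board: Loose sample board to file, 0.13 to 0.22 kg: grey plate 117 x 120 x 5 mm (x -105 to 12, y -60 to 60 mm), two 9.5 mm holes 80 mm apart, pale stone chip glued on top: centre x -58, y 0, 50 mm (x) by 36 mm (y), top 27 mm above the underside. Origin: underside, midway between the holes; z up. Filed, its axes match the file's: chip on the -x side, underside at z 16 mm.
- hole_a (a point): Centre of one hole, at the underside of the board, at y +40 mm of the board.
- hole_b (a point): Centre of the other hole, at y -40 mm of the board.
- spare: A similar loose board with only one hole, midway along the edge: it does not belong in this file. Same plate and chip. Origin under its hole. Leave alone.
- mug: White mug, 80 mm wide, 95 mm high, origin under its centre. Leave alone.
- stapler: Stapler 130 mm long (x), 55 mm high, origin under its centre. Leave alone.
- tape: Yellow tape measure case 66 x 34 x 62 mm standing on the file's front cover, origin under its centre. Leave alone.
- pen: Black pen 9 mm thick, 140 mm long (x), lying on the file's front cover (which spans x 129 to 344 mm, y -130 to 130 mm of the file, 4 mm thick), origin at its middle, underside. Leave alone.
- calculator: Desk calculator 100 x 170 x 16 mm, origin under its centre. Leave alone.
- glue: White glue stick 28 mm wide, 90 mm high, standing, origin under its centre. Leave alone.
There are look-alikes about, which are no part of the job. What is shaped like the board but green is not meant.

How it is judged:
On the way, in this order (a step that is already met when the one before it is completed fails the run):
1. the lever is lifted and the rings have sprung wide open (value of joint lever above 0.85 rad), for 0.2 s.
2. with the rings open, the board lies flat on the stack with both posts through its holes (value of joint lever above 0.75 rad and horizontal distance between hole_a and post_a below 0.004 m and horizontal distance between hole_b and post_b below 0.004 m and z of each of hole_a, hole_b in the frame of file below 0.02 m and angle between board's own z axis and vertical below 0.08 rad), for 0.2 s.
3. the lever is pressed home and the rings are closed (value of joint lever below 0.04 rad), for 0.2 s.
At the end, for the whole second after the job is handed in: Lever latched shut (below 0.04 rad), rings closed (below 0.045 rad), the board at rest and flat on the filed stack (hole undersides less than 4 mm above it, tilt below 0.08 rad) with each hole's centre within 4 mm of its post's axis (value of joint lever below 0.04 rad and value of joint rings below 0.045 rad and horizontal distance between hole_a and post_a below 0.004 m and horizontal distance between hole_b and post_b below 0.004 m and z of each of hole_a, hole_b in the frame of file below 0.02 m and angle between board's own z axis and vertical below 0.08 rad and linear speed of board below 0.02 m/s); the robot touches nothing.
It fails at once if the lever was forced: pushed down or pulled up at the tab with more than 20 N, so that it bent by more than 2 mm (value of joint lever_flex above 0.002 m or value of joint lever_flex below -0.002 m).
It fails at once if the board was pressed or jammed on the file with more than 30 N (contact force between board and file above 30 N).
It fails at once if the rings were pushed or levered directly with more than 5 N (contact force between rings and anything else above 5 N).
It fails at once if something else on the table was shifted by more than 25 mm (distance of any of spare, mug, stapler, tape, pen, calculator, glue from where it was at the start of the episode above 0.025 m).
It fails at once if something was knocked over (angle between any of mug, tape, glue's own z axis and vertical above 0.5 rad).
It also fails if it takes over 72 s, if anything falls off the work surface, if the arm or the gripper's body presses on something with over 40 N, if the wrist force passes 120 N, or if a joint passes its speed limit or range.

## Working session

There is one attempt and no reset: what is moved stays moved. The work goes in short steps, Python scripts to look and compute and a shell command to move; the robot and the scene stay as the last step left them, time stands still between calls to the robot, and variables do not carry over. Pictures are saved under pics/ and viewed, at most 10 in all, crops included, and the job is handed in when it is done.

```bash
mkdir -p pics; ls
cat > h.py <<'E'
import numpy as np,cv2
from plant import manip
def cam(n):
    p=manip.camera_params(n);R=cv2.Rodrigues(np.array(p["rvec"],float))[0];return np.array(p["camera_matrix"]),R,np.array(p["tvec"],float).ravel()
def cloud(n,d):
    K,R,t=cam(n);v,u=np.mgrid[:d.shape[0],:d.shape[1]]
    c=np.stack([(u-K[0,2])/K[0,0]*d,(v-K[1,2])/K[1,1]*d,d],-1)
    return (c-t)@R
def proj(n,P):
    K,R,t=cam(n);c=np.atleast_2d(P)@R.T+t;c=c@K.T;return c[:,:2]/c[:,2:]
E
python3 - <<'E'
from h import *
for n in("side","top"):
    im,d=manip.grab_frame(n);cv2.imwrite(f"pics/{n}0.png",im[:,:,::-1]);np.savez(f"/tmp/{n}0.npz",im=im,d=d)
    K,R,t=cam(n);print(n,K.round(1).tolist(),(-R.T@t).round(3),R[2].round(3))
    for l in("file","board","spare","lever_tab","lever_hinge","post_a","stack_top","hole_a","mug","stapler","tape","pen","calculator","glue"):
        print(l,[(np.round(r["point"],3).tolist(),round(r["score"],2)) for r in manip.look_for(n,l)[:4]])
s=manip.state();print(s)
E
```

```text
pics
side [[428.8, 0.0, 281.2], [0.0, 428.8, 204.4], [0.0, 0.0, 1.0]] [0.113 0.842 0.759] [ 0.366 -0.73  -0.577]
file [([0.607, -0.021, -0.002], 0.8)]
board [([0.429, 0.353, 0.006], 0.66), ([0.798, 0.246, 0.006], 0.64)]
spare [([0.407, -0.353, 0.007], 0.59)]
lever_tab [([0.637, 0.076, 0.04], 0.46)]
lever_hinge [([0.604, -0.016, 0.002], 0.95)]
post_a [([0.604, -0.02, 0.004], 0.83), ([0.429, 0.35, 0.001], 0.23)]
stack_top [([0.607, -0.018, 0.007], 0.7)]
hole_a [([0.428, 0.349, 0.004], 0.89), ([0.798, 0.245, 0.005], 0.81)]
mug [([0.662, 0.409, 0.059], 0.67), ([0.638, 0.076, 0.044], 0.39)]
stapler [([0.67, -0.361, 0.032], 0.61), ([0.605, -0.017, 0.005], 0.17)]
tape [([0.783, 0.008, 0.042], 0.68)]
pen [([0.661, 0.405, 0.058], 0.5), ([0.74, -0.116, 0.01], 0.44)]
calculator [([0.613, -0.058, 0.044], 0.69)]
glue [([0.642, 0.295, 0.056], 0.68), ([0.607, -0.021, 0.007], 0.6)]
top [[488.7, 0.0, 274.1], [0.0, 488.7, 213.2], [0.0, 0.0, 1.0]] [0.274 0.005 1.427] [ 0.187 -0.015 -0.982]
file [([0.631, -0.052, 0.001], 0.86)]
board [([0.432, 0.338, 0.012], 0.85), ([0.808, 0.233, 0.005], 0.63), ([0.635
[... 679 characters left out ...]
nt_pos': array([-1.31197826e+00,  5.26646105e-02,  1.61290026e+00, -1.20794130e-05,
        1.47600028e+00, -1.18987801e-01]), 'joint_vel': array([ 0.00016297, -0.00014095,  0.00050546, -0.00080615,  0.00033186,
       -0.00040559]), 'joint_efforts': array([-1.45273552e-03, -3.93675613e+01, -3.70451152e+01, -1.89965972e-04,
        5.45505118e-04, -5.73183655e-06]), 'tool_pos': array([ 0.23055073, -0.58090157,  0.25632538]), 'tool_rot': array([ 1.41359769e-05,  9.82210728e-01,  1.87782017e-01, -5.03739040e-06]), 'contact_force': array([-0.37899343, -0.09991453,  1.16487916]), 'ft_torque': array([ 0.04687622, -0.04716178,  0.02916644]), 'grasp_force': 0.0, 'gripper_width': 0.9957072157981895}
```

View pics/top0.png

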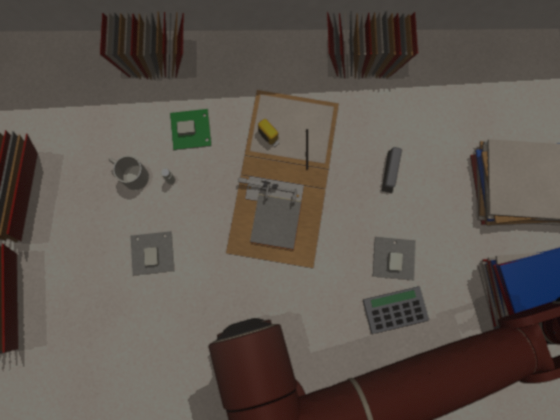

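View pics/side0.png

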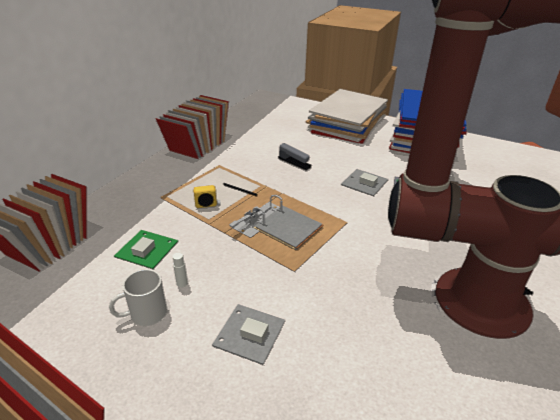

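The top view shows the grey two-hole board at about (152,253) px, with the green decoy at (190,129). The file is at about (277,180), with the lever tab at (250,183) and the one-hole spare at (394,258). Next I'll measure the poses from upscaled crops and depth.

Run:
```python
from h import *
T=np.load("/tmp/top0.npz");S=np.load("/tmp/side0.npz")
a=cv2.resize(T["im"][85:275,215:345],None,fx=3,fy=3,interpolation=cv2.INTER_CUBIC)
b=cv2.resize(T["im"][225:285,120:185],None,fx=6,fy=6,interpolation=cv2.INTER_CUBIC)
c=np.zeros((600,800,3),np.uint8);c[:570,:390]=a;c[:360,400:790]=b;c=np.clip(c.astype(float)*1.6,0,255).astype(np.uint8)
cv2.imwrite("pics/topcrop.png",c[:,:,::-1])
a=cv2.resize(S["im"][180:270,205:350],None,fx=5,fy=5,interpolation=cv2.INTER_CUBIC)
a=np.clip(a.astype(float)*1.4,0,255).astype(np.uint8)
cv2.imwrite("pics/sidecrop.png",a[:,:,::-1])
for n,D in(("top",T),("side",S)):
    P=cloud(n,D["d"]);im=D["im"].astype(int)
    def sel(x0,x1,y0,y1,z0,z1):
        return (P[...,0]>x0)&(P[...,0]<x1)&(P[...,1]>y0)&(P[...,1]<y1)&(P[...,2]>z0)&(P[...,2]<z1)&(D["d"]>0)
    flr=sel(.35,.5,.2,.25,-.05,.05);print(n,"floor z",np.median(P[flr][:,2]))
    m=sel(.33,.53,.24,.44,-.02,.06)&(im.sum(-1)<330)
    m=cv2.morphologyEx(m.astype(np.uint8),cv2.MORPH_CLOSE,np.ones((5,5)))
    q=P[(m>0)];print("board rect",cv2.minAreaRect(q[:,:2].astype(np.float32)),"z pct",np.percentile(q[:,2],[10,50,90]))
    ch=sel(.33,.53,.24,.44,.02,.05);q=P[ch];print("chip",len(q),q.mean(0),cv2.minAreaRect(q[:,:2].astype(np.float32)))
    hi=sel(.5,.75,-.2,.15,.03,.1);k,L,st,ce=cv2.connectedComponentsWithStats(hi.astype(np.uint8))
    for i in range(1,k): 
        q=P[L==i];print("hi",st[i].tolist(),q.mean(0).round(4),q[:,2].max().round(3),cv2.minAreaRect(q[:,:2].astype(np.float32)))
    sk=sel(.45,.7,-.2,.15,-.01,.03)&(abs(im[...,0]-im[...,2])<15)&(im.sum(-1)<330)
    k,L,st,ce=cv2.connectedComponentsWithStats(sk.astype(np.uint8));i=1+np.argmax(st[1:,4]);q=P[L==i];print("stack",len(q),cv2.minAreaRect(q[:,:2].astype(np.float32)),np.median(q[:,2]))
    br=sel(.4,1.,-.3,.2,-.01,.02)&(im[...,0]-im[...,2]>35)
    k,L,st,ce=cv2.connectedComponentsWithStats(br.astype(np.uint8));i=1+np.argmax(st[1:,4]);q=P[L==i];print("file",len(q),cv2.minAreaRect(q[:,:2].astype(np.float32)),np.median(q[:,2]))
```

```text
top floor z 0.000346025153715912
board rect ((0.399671345949173, 0.20274998247623444), (0.44267138838768005, 0.15425154566764832), 76.89806365966797) z pct [0.00034908 0.00511323 0.01066507]
chip 227 [0.41993989 0.33890289 0.0266867 ] ((0.42002809047698975, 0.3392833173274994), (0.050275593996047974, 0.03690192848443985), 6.664040565490723)
hi [238, 178, 41, 22, 208] [0.6243 0.0261 0.0407] 0.064 ((0.616616427898407, 0.03413021191954613), (0.11685844510793686, 0.05502530559897423), 76.45355224609375)
hi [292, 189, 5, 16, 28] [ 0.5836 -0.0742  0.0552] 0.064 ((0.5864890813827515, -0.07425354421138763), (0.005607742350548506, 0.042197130620479584), 79.88910675048828)
stack 2619 ((0.5498344302177429, -0.006179794669151306), (0.1607368141412735, 0.1938953995704651), 79.7375717163086) 0.014580670827465447
file 6374 ((0.6618012189865112, -0.046721816062927246), (0.25818073749542236, 0.5194907188415527), 79.62867736816406) 0.003578263823220011
side floor z -0.0007453330207341051
board rect ((0.4300173223018646, 0.34954145550727844), (0.11365244537591934, 0.10756686329841614), 2.9715592861175537) z pct [0.00138255 0.00580846 0.01983098]
chip 368 [0.42063859 0.34030795 0.02580373] ((0.42189809679985046, 0.3383673131465912), (0.05078614875674248, 0.037539105862379074), 4.3640594482421875)
hi [270, 195, 13, 12, 49] [ 0.5856 -0.0741  0.0475] 0.062 ((0.5899319052696228, -0.07661279290914536), (0.008907929994165897, 0.04551757499575615), 77.07266235351562)
hi [230, 206, 35, 22, 191] [0.623  0.0263 0.0404] 0.063 ((0.6165838241577148, 0.03102494403719902), (0.12289085239171982, 0.05585842952132225), 77.97473907470703)
stack 109 ((0.6233754754066467, 0.0017816238105297089), (0.08356364816427231, 0.03744841367006302), 66.9386978149414) 0.009192579286239183
file 4364 ((0.6670131683349609, -0.05046665668487549), (0.26563283801078796, 0.5312097072601318), 79.69126892089844) 0.0033288127310160346
```

View pics/topcrop.png

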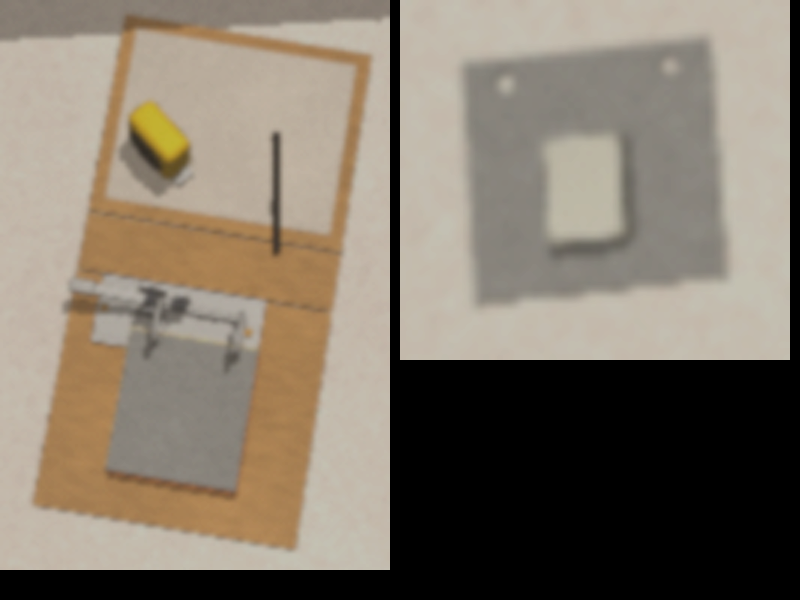

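View pics/sidecrop.png

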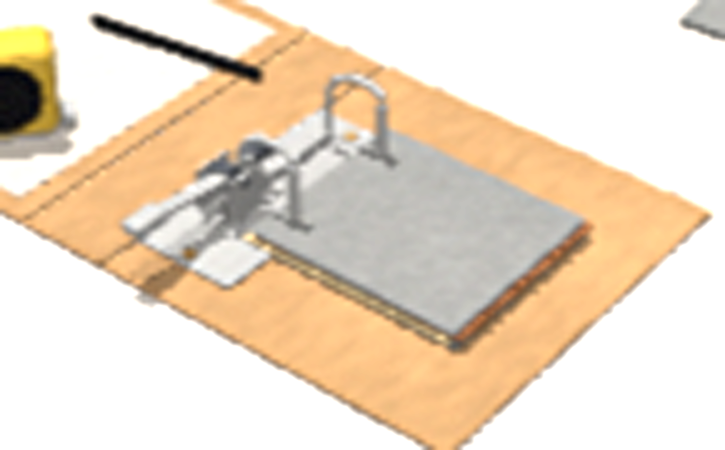

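The top crop shows the board with both holes on its +x side at (506,84) and (670,66) in the crop, so its yaw is about +6°. The side crop shows the lever tab at (145,225), with the arches closed over the posts. The file's yaw is about -10.4° with its origin near (0.579,-0.033). I'm moving to the tab now.

```bash
cat >> h.py <<'E'
from scipy.spatial.transform import Rotation as Ro
def rot(): return Ro.from_quat(np.roll(manip.state()["tool_rot"],-1))
def down(yaw): # tool z down, tool x at yaw(deg)
    return Ro.from_euler('z',yaw,degrees=True)*Ro.from_euler('x',180,degrees=True)
def plan(pos,R=None):
    """turn first, then shift expressed in the turned frame"""
    s=manip.state();r=rot();R=R or r
    print("t",s["time"],"pos",s["tool_pos"].round(4),"F",s["contact_force"].round(1),"turn",(r.inv()*R).as_rotvec().round(4),"shift",R.inv().apply(np.array(pos)-s["tool_pos"]).round(4),"shift(cur)",r.inv().apply(np.array(pos)-s["tool_pos"]).round(4))
E
python3 -m inch '[[[0.039,-0.029,0],[0,0,0],0.6],[[0.039,-0.029,0],[0,0,0],0.6],[[0.039,-0.029,0],[0,0,0],0.6],[[0.039,-0.029,0],[0,0,0],0.6],[[0.039,-0.029,0],[0,0,0],0.6],[[0.039,-0.029,0],[0,0,0],0.6],[[0.039,-0.029,0],[0,0,0],0.6],[[0.039,-0.029,0],[0,0,0],0.6]]'
python3 -m inch '[[[0.039,-0.029,0],[0,0,0],0.6],[[0.039,-0.029,0],[0,0,0],0.6],[[0.039,-0.029,0],[0,0,0],0.6],[[0.039,-0.029,0],[0,0,0],0.6],[[0.039,-0.029,0],[0,0,0],0.6],[[0.039,-0.029,0],[0,0,0],0.6],[[0.039,-0.029,0],[0,0,0],0.6],[[0.038,-0.028,0],[0,0,0],0.6]]'
python3 -m inch '[[[0,0,0],[0,0,-0.145],0.6],[[0,0,0],[0,0,-0.145],0.6],[[0,0,0],[0,0,-0.145],0.6],[[0,0,0],[0,0,-0.145],0.6],[[0,0,0],[0,0,-0.145],0.6],[[0,0,0],[0,0,-0.145],0.6],[[0,0,0],[0,0,-0.142],0.6],[[0,0,0],[0,0,0],0.6]]'
python3 - <<'E'
from h import *
plan([0.638,0.075,0.046],down(79.6))
# refine file pose: reproject model points, tab seen in side only depth
T=np.load("/tmp/top0.npz");S=np.load("/tmp/side0.npz")
for n,D in(("top",T),("side",S)):
    P=cloud(n,D["d"]);m=(abs(P[...,0]-.637)<.035)&(abs(P[...,1]-.08)<.035)&(P[...,2]>.034)&(P[...,2]<.06)
    q=P[m];q=(q-[.579,-.033,0])@np.array([[.9837,.18,0],[-.18,.9837,0],[0,0,1]]);print(n,len(q),"file-frame tab pts min/max",q.min(0).round(4),q.max(0).round(4))
    # width of the tab end part
    e=q[q[:,1]>.108];print(" end part",e.min(0).round(4),e.max(0).round(4),e.mean(0).round(4))
E
```

```text
time: 2.3
tool_pos: [0.4357, -0.2484, 0.2567]
tool_rot: [0.0, 0.982, 0.188, 0.0]
contact_force: [0.5, -0.6, 0.7]
gripper_width: 0.599
grasp_force: 0.0
time: 3.1
tool_pos: [0.6396, 0.0813, 0.2564]
tool_rot: [0.0, 0.982, 0.188, 0.0]
contact_force: [0.6, -0.9, 0.2]
gripper_width: 0.599
grasp_force: 0.0
time: 3.9
tool_pos: [0.6388, 0.0793, 0.2563]
tool_rot: [-0.0, 0.768, 0.64, -0.0]
contact_force: [0.5, -1.5, -0.3]
gripper_width: 0.602
grasp_force: 0.0
t 3.9 pos [0.6388 0.0793 0.2563] F [ 0.5 -1.5 -0.3] turn [-0.0001 -0.      0.0003] shift [-0.0044 -0.      0.2103] shift(cur) [-0.0044 -0.      0.2103]
top 61 file-frame tab pts min/max [0.0306 0.0881 0.0365] [0.0439 0.1306 0.05  ]
 end part [0.0306 0.1084 0.0394] [0.0439 0.1306 0.05  ] [0.0371 0.1197 0.0437]
side 54 file-frame tab pts min/max [0.0306 0.0874 0.0359] [0.0469 0.1309 0.0463]
 end part [0.0306 0.1088 0.0359] [0.0469 0.1309 0.0463] [0.0378 0.1208 0.0419]
```

```bash
python3 -m inch '[[[-0.003,-0.001,0.045],[0,0,0],0.6],[[0,0,0.045],[0,0,0],0.6],[[0,0,0.04],[0,0,0],0.6],[[0,0,0.03],[0,0,0],0.6],[[0,0,0.03],[0,0,0],0.6],[[0,0,0.012],[0,0,0],0.6],[[0,0,0.008],[0,0,0],0.6],[[0,0,0],[0,0,0],0.6]]'
python3 - <<'E'
from h import *
plan([0.6375,0.076,0.046],down(79.6))
im,d=manip.grab_frame("side");c=cv2.resize(im[150:270,180:360],None,fx=4,fy=4,interpolation=cv2.INTER_CUBIC);cv2.imwrite("pics/s1.png",np.clip(c*1.3,0,255)[:,:,::-1])
E
```

```text
time: 4.7
tool_pos: [0.6373, 0.0765, 0.0462]
tool_rot: [-0.0, 0.768, 0.64, -0.0]
contact_force: [0.1, -0.5, 0.0]
gripper_width: 0.603
grasp_force: 0.0
t 4.7 pos [0.6373 0.0765 0.0462] F [ 0.1 -0.5  0. ] turn [-0.0004  0.     -0.0005] shift [-0.0005  0.0002  0.0002] shift(cur) [-0.0005  0.0002  0.0002][ WARN:0@2.671] global loadsave.cpp:1063 imwrite_ Unsupported depth image for selected encoder is fallbacked to CV_8U.
```

View pics/s1.png

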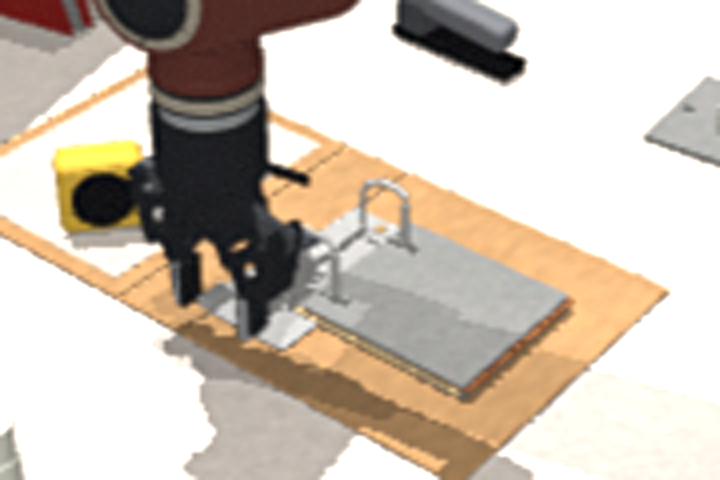

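The fingers straddle the tab at about (215,295) px and are clear of the rings and the tape. Closing now.

```bash
python3 -m inch '[[[0,0,0],[0,0,0],0.3],[[0,0,0],[0,0,0],0.1],[[0,0,0],[0,0,0],0.0],[[0,0,0],[0,0,0],0.0],[[0,0,0],[0,0,0],0.0],[[0,0,0],[0,0,0],0.0]]'
```

```text
time: 5.35
tool_pos: [0.6406, 0.0762, 0.0486]
tool_rot: [0.003, 0.768, 0.64, 0.003]
contact_force: [7.9, 0.3, -1.6]
gripper_width: 0.146
grasp_force: 58.9
```

```bash
python3 -m inch '[[[0,0.003,0],[0,0,0],0],[[-0.0018,0,-0.0067],[0,0.1,0],0],[[-0.0018,0,-0.0067],[0,0.1,0],0],[[0,0,0],[0,0,0],0]]'
python3 - <<'E'
from h import *
plan([0.6406,0.0762,.0486],down(79.6))
E
```

```text
time: 5.75
tool_pos: [0.6405, 0.0712, 0.0621]
tool_rot: [-0.065, 0.765, 0.636, 0.079]
contact_force: [-0.4, 3.3, 5.9]
gripper_width: 0.15
grasp_force: 59.8
t 5.75 pos [0.6405 0.0712 0.0621] F [-0.4  3.3  5.9] turn [ 0.0016 -0.205  -0.0027] shift [ 0.0049 -0.0008  0.0135] shift(cur) [ 0.002  -0.0008  0.0142]
```

```bash
python3 -m inch '[[[-0.0018,0,-0.0067],[0,0.1,0],0],[[-0.0018,0,-0.0067],[0,0.1,0],0],[[-0.0018,0,-0.0067],[0,0.1,0],0],[[0,0,0],[0,0,0],0]]'
python3 -m inch '[[[-0.0018,0,-0.0067],[0,0.1,0],0],[[-0.0018,0,-0.0067],[0,0.1,0],0],[[-0.0018,0,-0.0067],[0,0.1,0],0],[[0,0,0],[0,0,0],0]]'
python3 - <<'E'
from h import *
plan([0.6406,0.0762,.0486],down(79.6))
E
```

```text
time: 6.15
tool_pos: [0.6384, 0.0596, 0.0797]
tool_rot: [-0.159, 0.745, 0.619, 0.192]
contact_force: [-3.7, 0.6, 7.8]
gripper_width: 0.147
grasp_force: 60.1
time: 6.55
tool_pos: [0.6355, 0.044, 0.0928]
tool_rot: [-0.251, 0.707, 0.588, 0.302]
contact_force: [-2.2, -0.6, 7.9]
gripper_width: 0.148
grasp_force: 60.0
t 6.55 pos [0.6355 0.044  0.0928] F [-2.2 -0.6  7.9] turn [ 0.0009 -0.8058 -0.0017] shift [ 0.0326 -0.0008  0.0442] shift(cur) [-0.0093 -0.0009  0.0541]
```

```bash
python3 -m inch '[[[-0.0018,0,-0.0067],[0,0.1,0],0],[[-0.0009,0,-0.0034],[0,0.05,0],0],[[0,0,0],[0,0,0],0],[[0,0,0],[0,0,0],0.4],[[0,0,0],[0,0,0],0.5],[[0,0,0],[0,0,0],0.5]]'
python3 -m inch '[[[0,0,-0.03],[0,0,0],0.5],[[0,0,-0.04],[0,0,0],0.5],[[0,0,-0.04],[0,0,0],0.5],[[0,0,-0.03],[0,-0.14,0],0.5],[[0,0,-0.02],[0,-0.14,0],0.5],[[0,0,0],[0,-0.14,0],0.5],[[0,0,0],[0,-0.14,0],0.5],[[0,0,0],[0,-0.14,0],0.5]]'
python3 - <<'E'
from h import *
plan([0.4205,0.339,0.20],down(186))
for n in("top","side"):
    im,d=manip.grab_frame(n);np.savez(f"/tmp/{n}1.npz",im=im,d=d)
    print(n,manip.look_for(n,"lever_tab")[:3])
E
```

```text
time: 7.15
tool_pos: [0.6327, 0.0365, 0.0951]
tool_rot: [-0.293, 0.683, 0.57, 0.351]
contact_force: [-0.4, -0.2, -0.7]
gripper_width: 0.501
grasp_force: 0.0
time: 7.95
tool_pos: [0.6101, -0.0905, 0.1916]
tool_rot: [-0.077, 0.763, 0.635, 0.094]
contact_force: [-0.4, 0.1, 0.1]
gripper_width: 0.501
grasp_force: 0.0
t 7.95 pos [ 0.6101 -0.0905  0.1916] F [-0.4  0.1  0.1] turn [ 0.2278 -0.1674 -1.8465] shift [ 0.1437  0.4469 -0.0084] shift(cur) [ 0.3788 -0.264   0.0851]
top [{'point': [0.6779, -0.0113, 0.0015], 'score': 0.43}]
side [{'point': [0.4305, 0.3469, 0.0007], 'score': 0.57}]
```

```bash
python3 -m inch '[[[0,0,-0.02],[0,-0.125,0],0.6],[[0,0,-0.02],[0,-0.125,0],0.6],[[0.039,-0.0265,0],[0,0,0],0.7],[[0.039,-0.0265,0],[0,0,0],0.7],[[0.039,-0.0265,0],[0,0,0],0.7],[[0.039,-0.0265,0],[0,0,0],0.7],[[0.039,-0.0265,0],[0,0,0],0.7],[[0.039,-0.0265,0],[0,0,0],0.7]]'
python3 -m inch '[[[0.039,-0.0265,0],[0,0,0],0.7],[[0.039,-0.0265,0],[0,0,0],0.7],[[0.039,-0.0265,0],[0,0,0],0.7],[[0.039,-0.0265,0],[0,0,0],0.7],[[0,0,0],[0,0,-0.143],0.7],[[0,0,0],[0,0,-0.143],0.7],[[0,0,0],[0,0,-0.143],0.7],[[0,0,0],[0,0,-0.143],0.7]]'
python3 -m inch '[[[0,0,0],[0,0,-0.143],0.7],[[0,0,0],[0,0,-0.143],0.7],[[0,0,0],[0,0,-0.143],0.7],[[0,0,0],[0,0,-0.143],0.7],[[0,0,0],[0,0,-0.143],0.7],[[0,0,0],[0,0,-0.143],0.7],[[0,0,0],[0,0,-0.143],0.7],[[0,0,0],[0,0,-0.143],0.7]]'
python3 - <<'E'
from h import *
im,d=manip.grab_frame("top");np.savez("/tmp/top2.npz",im=im,d=d)
ims,ds=manip.grab_frame("side");np.savez("/tmp/side2.npz",im=ims,d=ds)
c=np.zeros((600,800,3),np.uint8)
a=cv2.resize(im[150:260,215:345],None,fx=4,fy=4,interpolation=cv2.INTER_CUBIC);c[:440,:520]=a
a=cv2.resize(ims[185:255,225:320],(280,210),interpolation=cv2.INTER_CUBIC);c[:210,520:]=a
a=cv2.resize(ims[170:270,205:350],None,fx=2.6,fy=2.6,interpolation=cv2.INTER_CUBIC)[:260,:]
c[340:600,423:800]=a[:260,:377]
cv2.imwrite("pics/open.png",np.clip(c.astype(float)*1.5,0,255).astype(np.uint8)[:,:,::-1])
plan([0.4205,0.339,0.023],down(185.7))
# board corners & yaw from initial top/side images
for n in("top","side"):
    D=np.load(f"/tmp/{n}0.npz");P=cloud(n,D["d"]);im=D["im"].astype(int)
    m=(abs(P[...,0]-.43)<.085)&(abs(P[...,1]-.34)<.085)&(D["d"]>0)
    q=P[m];g=im[m].sum(1);K=q[(g<np.median(g)*0+ (g.min()+g.max())/2)];
    r=cv2.minAreaRect(K[:,:2].astype(np.float32));print(n,len(K),r)
E
```

```text
time: 8.95
tool_pos: [0.493, 0.162, 0.2284]
tool_rot: [-0.002, 0.769, 0.64, -0.001]
contact_force: [0.1, 0.7, 0.6]
gripper_width: 0.695
grasp_force: 0.0
time: 9.75
tool_pos: [0.418, 0.3332, 0.2282]
tool_rot: [-0.002, 0.554, 0.832, -0.001]
contact_force: [-0.1, 1.3, 0.1]
gripper_width: 0.702
grasp_force: 0.0
time: 10.55
tool_pos: [0.4181, 0.3329, 0.2282]
tool_rot: [-0.002, 0.016, 1.0, 0.0]
contact_force: [-0.3, -1.0, -0.0]
gripper_width: 0.702
grasp_force: 0.0
t 10.65 pos [0.4182 0.333  0.2284] F [0.2 0.5 0.1] turn [-0.     -0.0034 -0.1373] shift [-0.0029  0.0057  0.2054] shift(cur) [-0.0028  0.0061  0.2054]
top 1354 ((0.4315224885940552, 0.34132370352745056), (0.11522500962018967, 0.1189717948436737), 5.416796684265137)
side 2239 ((0.4337959289550781, 0.34013304114341736), (0.11773386597633362, 0.1226448342204094), 5.626171112060547)
```

View pics/open.png

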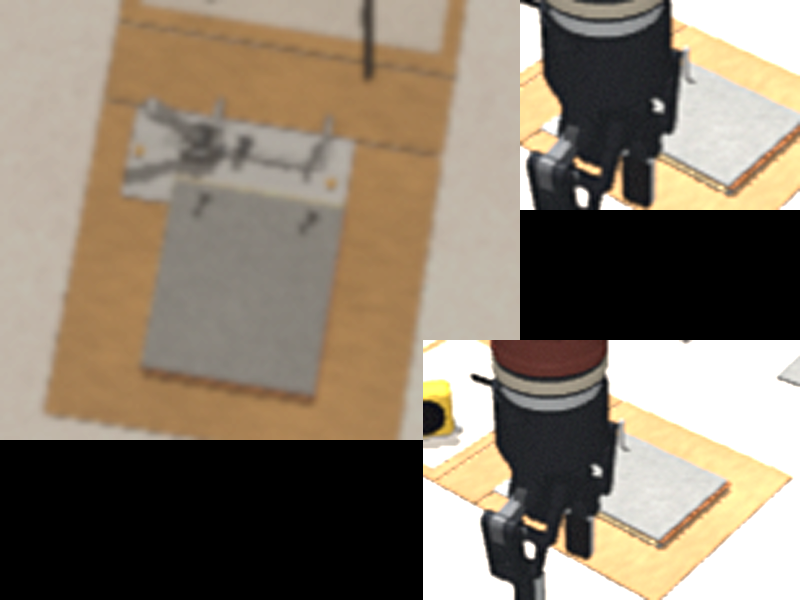

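The top view shows the rings wide open, with post streaks at about (203,205) and (308,222) in the crop. Going down for the chip.

```bash
python3 -m inch '[[[-0.003,0.006,0.04],[0,0,-0.137],0.7],[[0,0,0.04],[0,0,0],0.7],[[0,0,0.04],[0,0,0],0.7],[[0,0,0.035],[0,0,0],0.7],[[0,0,0.02],[0,0,0],0.7],[[0,0,0.012],[0,0,0],0.7],[[0,0,0.007],[0,0,0],0.7],[[0,0,0],[0,0,0],0.7]]'
python3 -m inch '[[[0,0,0],[0,0,0],0.45],[[0,0,0],[0,0,0],0.3],[[0,0,0],[0,0,0],0.0],[[0,0,0],[0,0,0],0.0],[[0,0,0],[0,0,0],0.0]]'
python3 - <<'E'
from h import *
plan([0.4205,0.339,0.034],down(185.7))
E
```

```text
time: 11.45
tool_pos: [0.4213, 0.3396, 0.0353]
tool_rot: [-0.001, -0.05, 0.999, -0.0]
contact_force: [0.6, -0.3, 0.1]
gripper_width: 0.698
grasp_force: 0.0
time: 11.95
tool_pos: [0.4226, 0.3407, 0.0377]
tool_rot: [0.002, -0.051, 0.999, 0.001]
contact_force: [-0.2, -1.2, 6.8]
gripper_width: 0.404
grasp_force: 63.1
t 11.95 pos [0.4226 0.3407 0.0377] F [-0.2 -1.2  6.8] turn [0.0014 0.0031 0.0017] shift [ 0.0022 -0.0015  0.0037] shift(cur) [ 0.0022 -0.0015  0.0037]
```

```bash
python3 -m inch '[[[0,0,-0.005],[0,0,0],0],[[0,0,-0.02],[0,0,0],0],[[0,0,-0.03],[0,0,0],0],[[0,0,-0.03],[0,0,0],0],[[0,0,-0.03],[0,0,0],0],[[-0.007,-0.041,0],[0,0,0],0],[[-0.007,-0.041,0],[0,0,0],0],[[-0.007,-0.041,0],[0,0,0],0]]'
python3 -m inch '[[[-0.007,-0.041,0],[0,0,0],0],[[-0.007,-0.041,0],[0,0,0],0],[[-0.007,-0.041,0],[0,0,0],0],[[-0.007,-0.041,0],[0,0,0],0],[[-0.007,-0.041,0],[0,0,0],0],[[-0.007,-0.041,0],[0,0,0],0],[[0,0,0],[0,0,0.14],0],[[0,0,0],[0,0,0.141],0]]'
python3 - <<'E'
from h import *
im,d=manip.grab_frame("top");np.savez("/tmp/top3.npz",im=im,d=d)
ims,ds=manip.grab_frame("side");np.savez("/tmp/side3.npz",im=ims,d=ds)
c=np.zeros((600,800,3),np.uint8)
c[:400,:400]=cv2.resize(im[140:240,230:330],None,fx=4,fy=4,interpolation=cv2.INTER_CUBIC)
c[:500,400:]=cv2.resize(ims[150:275,230:330],None,fx=4,fy=4,interpolation=cv2.INTER_CUBIC)
cv2.imwrite("pics/held.png",np.clip(c.astype(float)*1.5,0,255).astype(np.uint8)[:,:,::-1])
plan([0.523,-0.0226,0.14],down(169.6))
for n,D in(("top",d),("side",ds)):
    P=cloud(n,D);I=(im if n=="top" else ims).astype(int)
    for lo,hi in((.06,.125),):
        m=(abs(P[...,0]-.53)<.11)&(abs(P[...,1]+.02)<.09)&(P[...,2]>lo)&(P[...,2]<hi)&(D>0);q=P[m]
        print(n,len(q),np.percentile(q[:,2],[5,25,50,75,95]).round(4),cv2.minAreaRect(q[:,:2].astype(np.float32)))
E
```

```text
time: 12.75
tool_pos: [0.4541, 0.2185, 0.1507]
tool_rot: [-0.0, -0.051, 0.999, -0.0]
contact_force: [0.5, -0.7, -1.8]
gripper_width: 0.403
grasp_force: 62.1
time: 13.55
tool_pos: [0.5208, -0.0222, 0.1501]
tool_rot: [-0.001, 0.094, 0.996, 0.0]
contact_force: [-0.6, 0.2, -1.6]
gripper_width: 0.405
grasp_force: 62.1
t 13.65 pos [ 0.5206 -0.0211  0.1501] F [ 0.  -0.2 -2. ] turn [ 0.0001 -0.0016  0.0011] shift [-0.0026 -0.001   0.0101] shift(cur) [-0.0027 -0.001   0.0101]
top 377 [0.1124 0.1153 0.1172 0.119  0.1222] ((0.5308365821838379, -0.017655540257692337), (0.10067149251699448, 0.10132818669080734), 78.93275451660156)
side 875 [0.103  0.1154 0.1164 0.1175 0.1194] ((0.5543335676193237, -0.014307618141174316), (0.14838510751724243, 0.163732647895813), 80.29975891113281)
```

View pics/held.png

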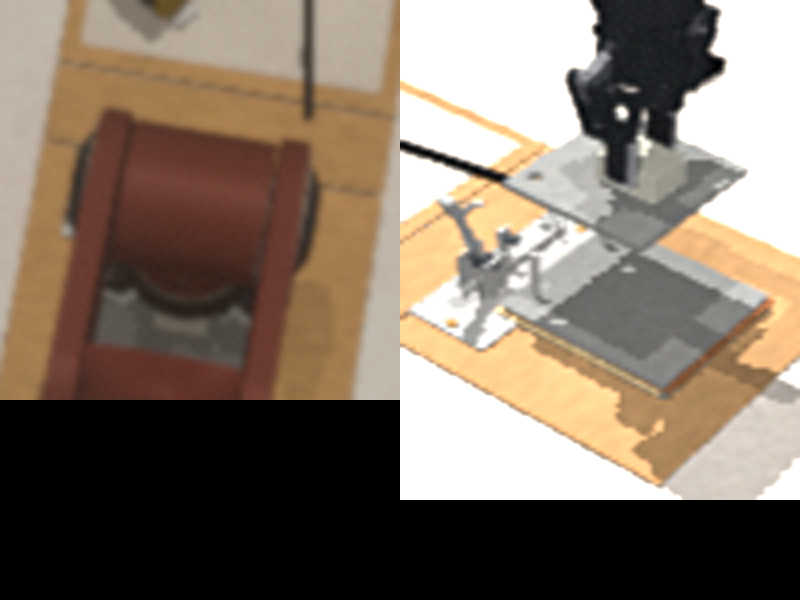

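The top view is blocked by the arm. The side view shows the held board level over the file, with hole_a at (535,176) in the crop. I'll compare the hole and post there against model projections.

```bash
cat > fit.py <<'E'
from h import *
from scipy.ndimage import map_coordinates
from scipy.optimize import minimize
def toW(p,pose):
    x,y,a=pose;p=np.atleast_2d(np.array(p,float));c,s=np.cos(a),np.sin(a)
    return np.c_[x+c*p[:,0]-s*p[:,1],y+s*p[:,0]+c*p[:,1],p[:,2]]
def fit(n,im,segs,pose,sg=1.0):
    g=cv2.GaussianBlur(im.astype(np.float32),(0,0),sg);gx=cv2.Sobel(g,cv2.CV_32F,1,0);gy=cv2.Sobel(g,cv2.CV_32F,0,1)
    def cost(p):
        tot=0
        for a,b in segs:
            t=np.linspace(.05,.95,60)[:,None];uv=proj(n,toW(np.array(a)*(1-t)+np.array(b)*t,p))
            d=uv[-1]-uv[0];nn=np.array([-d[1],d[0]])/np.linalg.norm(d)
            v=sum(np.abs(map_coordinates(gx[...,k],uv.T[::-1],order=1)*nn[0]+map_coordinates(gy[...,k],uv.T[::-1],order=1)*nn[1]) for k in range(3))
            tot-=np.minimum(v,np.percentile(v,70)).mean()
        return tot
    best=min((minimize(cost,np.array(pose)+[dx,dy,da],method="Nelder-Mead",options=dict(initial_simplex=np.array(pose)+[dx,dy,da]+np.array([[0,0,0],[.003,0,0],[0,.003,0],[0,0,.01]]))) for dx in(-.004,0,.004) for dy in(-.004,0,.004) for da in (0,)),key=lambda r:r.fun)
    return best.x,best.fun
def F(z1,z2,z3,z4): # file outline: y+ side, x- side, y- side, x+ side
    return [((-.175,.13,z1),(.344,.13,z1)),((-.175,-.13,z2),(-.175,.13,z2)),((-.175,-.13,z3),(.344,-.13,z3)),((.344,-.13,z4),(.344,.13,z4))]
E
python3 - <<'E'
from fit import *
L=lambda f:np.load(f"/tmp/{f}.npz")["im"]
p0=[.580,-.033,np.radians(-10.4)]
pt,ft=fit("top",L("top0"),F(.004,0,.004,.004),p0);print("top file",pt[:2].round(4),np.degrees(pt[2]).round(2),ft)
pt2,ft=fit("top",L("top2"),F(.004,0,.004,.004),p0);print("top2 file",pt2[:2].round(4),np.degrees(pt2[2]).round(2),ft)
ps,fs=fit("side",L("side0"),F(0,0,.004,.004),p0);print("side file",ps[:2].round(4),np.degrees(ps[2]).round(2),fs)
z=.016;st=[((-.131,-.064,z),(-.131,.064,z)),((-.131,-.064,z),(.011,-.064,z)),((-.131,.064,z),(.011,.064,z))]
for n,f in(("top","top2"),("side","side0")):
    p,q=fit(n,L(f),st,p0,.7);print(n,"stack",p[:2].round(4),np.degrees(p[2]).round(2),q)
# board: start pose and held
b0=[.4788,.3455,np.radians(5.5)];o=lambda z:[((-.105,-.06,z),(.012,-.06,z)),((-.105,-.06,z),(-.105,.06,z)),((-.105,.06,z),(.012,.06,z)),((.012,-.06,z),(.012,.06,z))]
for n in("top","side"):
    p,q=fit(n,L(n+"0"),o(.004),b0,.7);print(n,"board0",p[:2].round(4),np.degrees(p[2]).round(2),q)
bh=[.5206+.0565*.9837,-.0211-.0565*.18,np.radians(-10.4)]
pb,q=fit("side",L("side3"),o(.1160),bh,.7);print("held",pb[:2].round(4),np.degrees(pb[2]).round(2),q,"guess",np.round(bh,4))
im=L("side3");im0=L("side2");im1=L("side0")
def panel(im,pts,c,w=34,k=8):
    u0,v0=np.round(c).astype(int)-w//2;a=cv2.resize(im[v0:v0+w,u0:u0+w],None,fx=k,fy=k,interpolation=cv2.INTER_CUBIC)
    a=np.clip(a.astype(float)*1.4,0,255).astype(np.uint8)
    for P,col in pts:
        u,v=((P-[u0,v0]+.5)*k-.5).round().astype(int);cv2.drawMarker(a,(int(u),int(v)),col,cv2.MARKER_CROSS,14,1)
    return a
def pp(pose,pts): return proj("side",toW(pts,pose))
post=pp(ps,[[0,.04,.0515],[0,.04,.016],[0,-.04,.0515],[0,-.04,.016]])
hole=pp(pb,[[0,.04,.1165],[0,-.04,.1165]])
R=(255,0,0);G=(0,255,0)
pl=[(x,R) for x in post]+[(x,G) for x in hole]
c=np.vstack([np.hstack([panel(im,pl,hole[0]),panel(im,pl,post[:2].mean(0))]),np.hstack([panel(im1,[(x,R) for x in post],post[:2].mean(0)),panel(im1,[(x,R) for x in post],post[2:].mean(0))])])
cv2.imwrite("pics/ov.png",c[:,:,::-1]);print(c.shape,post.round(1).tolist(),hole.round(1).tolist())
E
```

```text
Traceback (most recent call last):
  File "fit.py", line 17, in fit
    best=min((minimize(cost,np.array(pose)+[dx,dy,da],method="Nelder-Mead",options=dict(initial_simplex=np.array(pose)+[dx,dy,da]+np.array([[0,0,0],[.003,0,0],[0,.003,0],[0,0,.01]]))) for dx in(-.004,0,.004) for dy in(-.004,0,.004) for da in (0,)),key=lambda r:r.fun)
  File "fit.py", line 17, in <genexpr>
    best=min((minimize(cost,np.array(pose)+[dx,dy,da],method="Nelder-Mead",options=dict(initial_simplex=np.array(pose)+[dx,dy,da]+np.array([[0,0,0],[.003,0,0],[0,.003,0],[0,0,.01]]))) for dx in(-.004,0,.004) for dy in(-.004,0,.004) for da in (0,)),key=lambda r:r.fun)
              ~~~~~~~~^^^^^^^^^^^^^^^^^^^^^^^^^^^^^^^^^^^^^^^^^^^^^^^^^^^^^^^^^^^^^^^^^^^^^^^^^^^^^^^^^^^^^^^^^^^^^^^^^^^^^^^^^^^^^^^^^^^^^^^^^^^^^^^^^^^^^^^^^^^^^^^^^^^^^^^^^^^^^^^^^
  File "fit.py", line 12, in cost
    t=np.linspace(.05,.95,60)[:,None];uv=proj(n,toW(np.array(a)*(1-t)+np.array(b)*t,p))
                                         ~~~~^^^^^^^^^^^^^^^^^^^^^^^^^^^^^^^^^^^^^^^^^^
  File "h.py", line 10, in proj
    K,R,t=cam(n);c=np.atleast_2d(P)@R.T+t;c=c@K.T;return c[:,:2]/c[:,2:]
          ~~~^^^
  File "h.py", line 4, in cam
    p=manip.camera_params(n);R=cv2.Rodrigues(np.array(p["rvec"],float))[0];return np.array(p["camera_matrix"]),R,np.array(p["tvec"],float).ravel()
ValueError: time passes only in moves, steps and waits
```

Camera parameters can only be queried so many times, so I'll cache them.

```bash
sed -i 's/^def cam(n)/import functools\n@functools.cache\ndef cam(n)/' h.py
cat > ov.py <<'E'
from fit import *
L=lambda f:np.load(f"/tmp/{f}.npz")["im"]
p0=[.580,-.033,np.radians(-10.4)]
pt,ft=fit("top",L("top0"),F(.004,0,.004,.004),p0);print("top file",pt[:2].round(4),np.degrees(pt[2]).round(2),ft)
pt2,ft=fit("top",L("top2"),F(.004,0,.004,.004),p0);print("top2 file",pt2[:2].round(4),np.degrees(pt2[2]).round(2),ft)
ps,fs=fit("side",L("side0"),F(0,0,.004,.004),p0);print("side file",ps[:2].round(4),np.degrees(ps[2]).round(2),fs)
z=.016;st=[((-.131,-.064,z),(-.131,.064,z)),((-.131,-.064,z),(.011,-.064,z)),((-.131,.064,z),(.011,.064,z))]
for n,f in(("top","top2"),("side","side0")):
    p,q=fit(n,L(f),st,p0,.7);print(n,"stack",p[:2].round(4),np.degrees(p[2]).round(2),q)
b0=[.4788,.3455,np.radians(5.5)];o=lambda z:[((-.105,-.06,z),(.012,-.06,z)),((-.105,-.06,z),(-.105,.06,z)),((-.105,.06,z),(.012,.06,z)),((.012,-.06,z),(.012,.06,z))]
for n in("top","side"):
    p,q=fit(n,L(n+"0"),o(.004),b0,.7);print(n,"board0",p[:2].round(4),np.degrees(p[2]).round(2),q)
bh=[.5206+.0565*.9837,-.0211-.0565*.18,np.radians(-10.4)]
pb,q=fit("side",L("side3"),o(.1160),bh,.7);print("held",pb[:2].round(4),np.degrees(pb[2]).round(2),q,"guess",np.round(bh,4))
im=L("side3");im1=L("side0")
def panel(im,pts,c,w=34,k=8):
    u0,v0=np.round(c).astype(int)-w//2;a=cv2.resize(im[v0:v0+w,u0:u0+w],None,fx=k,fy=k,interpolation=cv2.INTER_CUBIC)
    a=np.clip(a.astype(float)*1.4,0,255).astype(np.uint8)
    for P,col in pts:
        u,v=((P-[u0,v0]+.5)*k-.5).round().astype(int);cv2.drawMarker(a,(int(u),int(v)),col,cv2.MARKER_CROSS,14,1)
    return a
def pp(pose,pts): return proj("side",toW(pts,pose))
post=pp(ps,[[0,.04,.0515],[0,.04,.016],[0,-.04,.0515],[0,-.04,.016]])
hole=pp(pb,[[0,.04,.1165],[0,-.04,.1165]])
R=(255,0,0);G=(0,255,0)
pl=[(x,R) for x in post]+[(x,G) for x in hole]
c=np.vstack([np.hstack([panel(im,pl,hole[0]),panel(im,pl,post[:2].mean(0))]),np.hstack([panel(im1,[(x,R) for x in post],post[:2].mean(0)),panel(im1,[(x,R) for x in post],post[2:].mean(0))])])
cv2.imwrite("pics/ov.png",c[:,:,::-1]);print(c.shape,post.round(1).tolist(),hole.round(1).tolist())
E
python3 ov.py
```

```text
top file [ 0.577  -0.0308] -10.53 -843.606797856687
top2 file [ 0.5771 -0.0308] -10.54 -883.6071268826067
side file [ 0.5788 -0.032 ] -10.39 -2103.718546135611
top stack [ 0.5797 -0.0301] -10.15 -418.66167226409345
side stack [ 0.5804 -0.0332] -10.61 -1106.94738846015
top board0 [0.4776 0.3455] 5.6 -978.5622796027276
side board0 [0.4787 0.3467] 5.55 -2594.5249224746954
held [ 0.5762 -0.0252] -9.98 -1638.4441769888892 guess [ 0.5762 -0.0313 -0.1815]
(544, 544, 3) [[263.4, 212.9], [263.4, 223.0], [281.0, 200.2], [280.8, 210.1]] [[262.9, 194.9], [281.1, 182.5]]
```

View pics/ov.png

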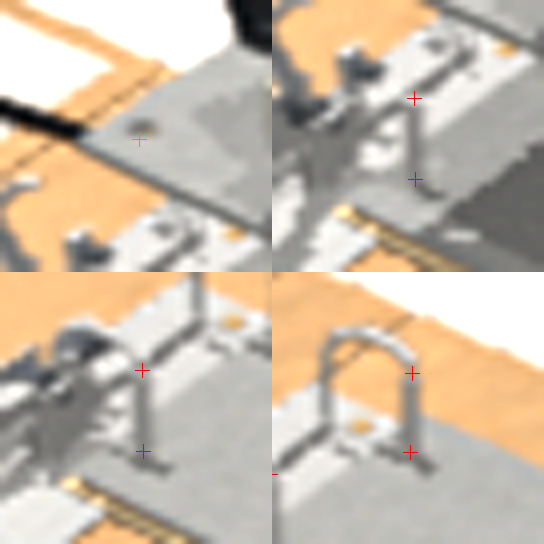

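Run:
```python
from fit import *
K,R,t=cam("side");C=-R.T@t
def un(u,v,z):
    d=R.T@np.linalg.inv(K)@[u,v,1];return C+d*(z-C[2])/d[2]
a=np.radians(-10.4);h=un(263.3,193.75,.1165)
c,s=np.cos(a),np.sin(a);org=h[:2]-.04*np.array([-s,c]);print("hole",h,"board org from hole",org)
P=toW([[0,.04,.0515]],[.5788,-.032,a])[0];print("post",P, "needed move hole->post",P[:2]-h[:2])
tcp=manip.state()["tool_pos"];print("board org - tcp",Ro.from_euler('z',-a).apply(np.r_[org-tcp[:2],0]).round(4))
# depth cue: plate edges in side3 depth: points in the plate plane
D=np.load("/tmp/side3.npz");Pc=cloud("side",D["d"]);m=(Pc[...,2]>.112)&(Pc[...,2]<.121)&(abs(Pc[...,0]-.53)<.12)&(abs(Pc[...,1]+.02)<.1)
q=Pc[m];f=(q-[*org,0])@np.array([[c,-s,0],[s,c,0],[0,0,1]]);print(len(f),np.percentile(f[:,0],[0.5,2,98,99.5]),np.percentile(f[:,1],[.5,2,98,99.5]))
A=np.c_[f[:,:2],np.ones(len(f))];print("plane",np.linalg.lstsq(A,f[:,2],rcond=None)[0])
```

```text
hole [0.58507871 0.00871219 0.1165    ] board org from hole [ 0.57785794 -0.03063067]
post [0.58602077 0.00734286 0.0515    ] needed move hole->post [ 0.00094206 -0.00136933]
board org - tcp [0.058 0.001 0.   ]
792 [-0.1064993  -0.10614455  0.00923204  0.0112924 ] [-0.06102206 -0.05819776  0.05955965  0.06040754]
plane [-0.0032136  -0.00230837  0.11637225]
```

```bash
python3 -m inch '[[[-0.0012,-0.0012,0.015],[0,0,0],0],[[0,0,0.02],[0,0,0],0],[[0,0,0.013],[0,0,0],0],[[0,0,0.006],[0,0,0],0],[[0,0,0],[0,0,0],0]]'
python3 - <<'E'
from fit import *
im,d=manip.grab_frame("side");np.savez("/tmp/side4.npz",im=im,d=d)
plan([0.523,-0.0226,0.0545],down(169.6))
c=cv2.resize(im[165:265,220:340],None,fx=6,fy=6,interpolation=cv2.INTER_CUBIC)
for i,P in enumerate(proj("side",toW([[0,.04,.0515],[0,-.04,.0515],[0,.04,.016]],[.5788,-.032,np.radians(-10.4)]))):
    u,v=((P-[220,165]+.5)*6).astype(int);cv2.drawMarker(c,(int(u),int(v)),(255,0,0),cv2.MARKER_CROSS,10,1)
cv2.imwrite("pics/near.png",np.clip(c.astype(float)*1.4,0,255).astype(np.uint8)[:,:,::-1])
E
```

```text
time: 14.15
tool_pos: [0.5212, -0.0219, 0.0951]
tool_rot: [-0.001, 0.089, 0.996, 0.0]
contact_force: [-0.5, -1.3, -2.1]
gripper_width: 0.405
grasp_force: 62.1
t 14.2 pos [ 0.5219 -0.0221  0.0963] F [ 0.3  0.4 -1.2] turn [-0.     -0.001   0.0026] shift [-0.0011 -0.0003  0.0418] shift(cur) [-0.0012 -0.0003  0.0418]
```

View pics/near.png

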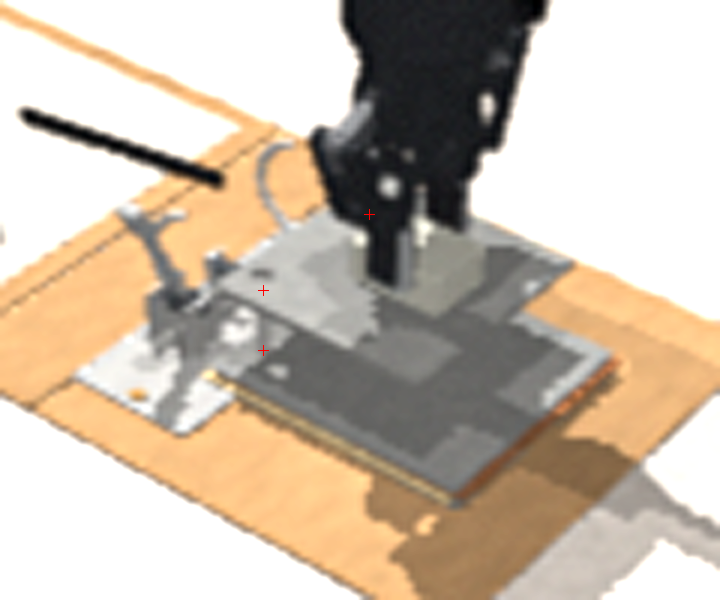

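The picture shows hole_a at (263,272), about 18 px straight above the projected post tip at (263,290). That matches the remaining 10 mm of height, so it's aligned. Threading gently.

```bash
python3 -m inch '[[[0,0,0.003],[0,0,0],0],[[0,0,0.003],[0,0,0],0],[[0,0,0.002],[0,0,0],0],[[0,0,0],[0,0,0],0]]'
python3 -m inch '[[[0,0,0.002],[0,0,0],0],[[0,0,0.002],[0,0,0],0],[[0,0,0],[0,0,0],0]]'
```

```text
time: 14.6
tool_pos: [0.5221, -0.0222, 0.0886]
tool_rot: [-0.0, 0.09, 0.996, 0.0]
contact_force: [-0.0, 0.3, -1.7]
gripper_width: 0.403
grasp_force: 62.1
time: 14.9
tool_pos: [0.5223, -0.0225, 0.0847]
tool_rot: [0.0, 0.09, 0.996, -0.0]
contact_force: [1.0, -0.5, -2.6]
gripper_width: 0.405
grasp_force: 62.2
```

```bash
python3 -m inch '[[[0,0,0.003],[0,0,0],0],[[0,0,0.003],[0,0,0],0],[[0,0,0.003],[0,0,0],0],[[0,0,0.003],[0,0,0],0],[[0,0,0],[0,0,0],0]]'
python3 -m inch '[[[0,0,0.003],[0,0,0],0],[[0,0,0.003],[0,0,0],0],[[0,0,0.003],[0,0,0],0],[[0,0,0.003],[0,0,0],0],[[0,0,0],[0,0,0],0]]'
```

```text
time: 15.4
tool_pos: [0.5223, -0.0225, 0.0724]
tool_rot: [0.0, 0.09, 0.996, -0.0]
contact_force: [1.8, -3.0, -1.8]
gripper_width: 0.401
grasp_force: 62.1
time: 15.9
tool_pos: [0.5223, -0.0224, 0.0604]
tool_rot: [0.0, 0.09, 0.996, -0.0]
contact_force: [2.4, -2.8, -2.5]
gripper_width: 0.402
grasp_force: 62.1
```

```bash
python3 -m inch '[[[0,0,0.002],[0,0,0],0],[[0,0,0.002],[0,0,0],0],[[0,0,0.001],[0,0,0],0],[[0,0,0],[0,0,0],0]]'
python3 -m inch '[[[0,0,0.001],[0,0,0],0],[[0,0,0],[0,0,0],0]]'
```

```text
time: 16.3
tool_pos: [0.5223, -0.0224, 0.0557]
tool_rot: [0.0, 0.09, 0.996, -0.0]
contact_force: [2.0, -3.8, -1.9]
gripper_width: 0.405
grasp_force: 62.3
time: 16.5
tool_pos: [0.5223, -0.0223, 0.0548]
tool_rot: [0.0, 0.09, 0.996, -0.0]
contact_force: [2.3, -4.0, -0.5]
gripper_width: 0.401
grasp_force: 62.4
```

```bash
python3 -m inch '[[[0,0,0.0005],[0,0,0],0],[[0,0,0],[0,0,0],0.55],[[0,0,0],[0,0,0],0.6],[[0,0,-0.01],[0,0,0],0.6],[[0,0,-0.03],[0,0,0],0.6],[[0,0,-0.04],[0,0,0],0.6],[[0,0,-0.04],[0,0,0],0.6],[[0,0,-0.03],[0,0,0],0.6]]'
python3 - <<'E'
from fit import *
im,d=manip.grab_frame("side");np.savez("/tmp/side5.npz",im=im,d=d)
plan([0.6406,0.0762,.2],down(79.6))
P=cloud("side",d);f=(P-[.5788,-.032,0])@np.array([[.9836,.1805,0],[-.1805,.9836,0],[0,0,1]]).T if 0 else None
a=np.radians(-10.4);c,s=np.cos(a),np.sin(a);f=(P-[.5788,-.032,0])@np.array([[c,-s,0],[s,c,0],[0,0,1]])
m=(f[...,0]>-.1)&(f[...,0]<.005)&(abs(f[...,1])<.05)&(f[...,2]>.01)&(f[...,2]<.03)&(d>0);q=f[m];print(len(q),np.percentile(q[:,2],[5,50,95]).round(4));A=np.c_[q[:,:2],np.ones(len(q))];print("plane",np.linalg.lstsq(A,q[:,2],rcond=None)[0].round(4))
m=(f[...,0]>.02)&(f[...,0]<.06)&(f[...,1]>.06)&(f[...,1]<.11)&(f[...,2]>.05)&(f[...,2]<.13)&(d>0);q=f[m];print("tab pts",len(q),q.mean(0).round(4),q.min(0).round(4),q.max(0).round(4))
E
```

```text
time: 17.3
tool_pos: [0.5227, -0.022, 0.208]
tool_rot: [0.002, 0.09, 0.996, 0.0]
contact_force: [-0.1, 0.7, 0.3]
gripper_width: 0.6
grasp_force: 0.0
t 17.35 pos [ 0.5253 -0.0224  0.2136] F [1.9 0.8 3.8] turn [0.0097 0.0087 1.573 ] shift [0.1178 0.0956 0.0136] shift(cur) [-0.0957  0.1176  0.0148]
593 [0.018  0.0204 0.026 ]
plane [-0.0032 -0.0016  0.0206]
tab pts 50 [0.038  0.0769 0.0871] [0.032  0.0618 0.055 ] [0.048 0.089 0.107]
```

The board lies flat, with its plate top at 20.6 mm. Now I'll regrip the open tab by retracing the earlier withdrawal, keeping clear of the rings.

```bash
python3 -m inch '[[[0,0,0],[0,0,0.143],0.5],[[0,0,0],[0,0,0.143],0.5],[[0,0,0],[0,0,0.143],0.5],[[0,0,0],[0,0,0.143],0.5],[[0,0,0],[0,0,0.143],0.5],[[0,0,0],[0,0,0.143],0.5],[[0,0,0],[0,0,0.143],0.5],[[0,0,0],[0,0,0.143],0.5]]'
python3 -m inch '[[[0,0,0],[0,0,0.143],0.5],[[0,0,0],[0,0,0.143],0.5],[[0,0,0],[0,0,0.143],0.5],[[-0.007,0.032,0],[0,0,0],0.5],[[-0.007,0.032,0],[0,0,0],0.5],[[-0.006,0.031,0],[0,0,0],0.5]]'
python3 -m inch '[[[0,0,0],[0,0.137,0],0.5],[[0,0,0],[0,0.137,0],0.5],[[0,0,0],[0,0.137,0],0.5],[[0,0,0],[0,0.137,0],0.5],[[0,0,0],[0,0.137,0],0.5],[[0,0,0],[0,0.137,0],0.5],[[0,0,0],[0,0.137,0],0.5],[[0,0,0],[0,0,0],0.5]]'
python3 - <<'E'
from fit import *
R=down(79.6)*Ro.from_rotvec([0,.96,0])
rel=np.array([.6327,.0365,.0951])+(down(79.6)*Ro.from_rotvec([0,.95,0])).apply([-.0009,0,-.0034])
plan(rel-R.apply([0,0,.1]),R);plan(rel,R)
im,d=manip.grab_frame("side");P=cloud("side",d);a=np.radians(-10.4);c,s=np.cos(a),np.sin(a);f=(P-[.5788,-.032,0])@np.array([[c,-s,0],[s,c,0],[0,0,1]])
m=(f[...,0]>.02)&(f[...,0]<.06)&(f[...,1]>.06)&(f[...,1]<.11)&(f[...,2]>.05)&(f[...,2]<.115)&(d>0);q=f[m];print("tab pts",len(q),q.mean(0).round(4),q.min(0).round(4),q.max(0).round(4))
print("rel in file",(np.array([[c,s],[-s,c]])@(rel[:2]-[.5788,-.032])).round(4),rel[2])
E
```

```text
time: 18.15
tool_pos: [0.522, -0.0219, 0.2046]
tool_rot: [-0.0, 0.617, 0.787, 0.0]
contact_force: [0.2, -0.8, -0.2]
gripper_width: 0.501
grasp_force: 0.0
time: 18.75
tool_pos: [0.6129, -0.0592, 0.2047]
tool_rot: [-0.0, 0.768, 0.64, 0.0]
contact_force: [-0.2, 0.5, -0.1]
gripper_width: 0.502
grasp_force: 0.0
time: 19.55
tool_pos: [0.6106, -0.0601, 0.2011]
tool_rot: [-0.297, 0.683, 0.566, 0.354]
contact_force: [0.6, 0.1, -0.4]
gripper_width: 0.502
grasp_force: 0.0
t 19.55 pos [ 0.6106 -0.0601  0.2011] F [ 0.6  0.1 -0.4] turn [-0.0013 -0.0009 -0.0065] shift [-0.031   0.0043  0.0385] shift(cur) [-0.031   0.0046  0.0385]
t 19.55 pos [ 0.6106 -0.0601  0.2011] F [ 0.6  0.1 -0.4] turn [-0.0013 -0.0009 -0.0065] shift [-0.031   0.0043  0.1385] shift(cur) [-0.0311  0.0047  0.1385]
tab pts 50 [0.0381 0.0763 0.0862] [0.0309 0.0602 0.0513] [0.0471 0.0881 0.1061]
rel in file [0.0406 0.0738] 0.09634564854986677
```

```bash
python3 -m inch '[[[-0.016,0.0025,0],[0,0,-0.006],0.5],[[-0.015,0.002,0],[0,0,0],0.5],[[0,0,0.04],[0,0,0],0.5],[[0,0,0.04],[0,0,0],0.5],[[0,0,0.03],[0,0,0],0.5],[[0,0,0.018],[0,0,0],0.5],[[0,0,0.01],[0,0,0],0.5],[[0,0,0],[0,0,0],0.5]]'
python3 - <<'E'
from h import *
R=down(79.6)*Ro.from_rotvec([0,.96,0])
rel=np.array([.6327,.0365,.0951])+(down(79.6)*Ro.from_rotvec([0,.95,0])).apply([-.0009,0,-.0034])
plan(rel,R)
E
```

```text
time: 20.4
tool_pos: [0.6336, 0.0343, 0.0991]
tool_rot: [-0.295, 0.68, 0.57, 0.355]
contact_force: [-0.2, 0.5, 0.8]
gripper_width: 0.504
grasp_force: 0.0
t 20.4 pos [0.6336 0.0343 0.0991] F [-0.2  0.5  0.8] turn [-0.0011  0.0013  0.006 ] shift [-0.003  -0.0013  0.0005] shift(cur) [-0.003  -0.0013  0.0005]
```

```bash
python3 -m inch '[[[-0.003,-0.001,0.0005],[0,0,0],0.5],[[0,0,0],[0,0,0],0.3],[[0,0,0],[0,0,0],0.1],[[0,0,0],[0,0,0],0],[[0,0,0],[0,0,0],0],[[0,0,0],[0,0,0],0],[[0,0,0],[0,0,0],0]]'
python3 -m inch '[[[0.0011,0,0.0068],[0,-0.1,0],0],[[0.0011,0,0.0068],[0,-0.1,0],0],[[0,0,0],[0,0,0],0]]'
python3 - <<'E'
from h import *
plan([0.6406,0.0762,.0486],down(79.6))
E
```

```text
time: 21.1
tool_pos: [0.633, 0.032, 0.0973]
tool_rot: [-0.293, 0.68, 0.57, 0.356]
contact_force: [0.9, -3.8, 2.1]
gripper_width: 0.148
grasp_force: 58.6
time: 21.4
tool_pos: [0.6352, 0.0445, 0.0909]
tool_rot: [-0.233, 0.712, 0.598, 0.285]
contact_force: [1.2, -5.7, 1.4]
gripper_width: 0.15
grasp_force: 59.0
t 21.4 pos [0.6352 0.0445 0.0909] F [ 1.2 -5.7  1.4] turn [ 0.0061 -0.754   0.0076] shift [ 0.0321 -0.0005  0.0423] shift(cur) [-0.0056 -0.0007  0.0529]
```

```bash
python3 -m inch '[[[0.0011,0,0.0068],[0,-0.1,0],0],[[0.0011,0,0.0068],[0,-0.1,0],0],[[0,0,0],[0,0,0],0]]'
python3 -m inch '[[[0.0011,0,0.0068],[0,-0.1,0],0],[[0.0011,0,0.0068],[0,-0.1,0],0],[[0,0,0],[0,0,0],0]]'
python3 - <<'E'
from h import *
plan([0.6406,0.0762,.0486],down(79.6))
E
```

```text
time: 21.7
tool_pos: [0.6372, 0.0551, 0.0824]
tool_rot: [-0.173, 0.736, 0.618, 0.213]
contact_force: [-0.2, -6.0, 4.1]
gripper_width: 0.148
grasp_force: 59.3
time: 22.0
tool_pos: [0.6389, 0.064, 0.0718]
tool_rot: [-0.111, 0.754, 0.633, 0.138]
contact_force: [-0.8, -3.8, 6.0]
gripper_width: 0.152
grasp_force: 59.3
t 22.0 pos [0.6389 0.064  0.0718] F [-0.8 -3.8  6. ] turn [ 0.0062 -0.3565  0.0075] shift [ 0.0123 -0.0005  0.0232] shift(cur) [ 0.0035 -0.0006  0.0261]
```

```bash
python3 -m inch '[[[0.0011,0,0.0068],[0,-0.1,0],0],[[0.0011,0,0.0068],[0,-0.1,0],0],[[0.0005,0,0.0034],[0,-0.05,0],0],[[0,0,0],[0,0,0],0]]'
python3 - <<'E'
from h import *
plan([0.6406,0.0762,.0486],down(79.6))
E
```

```text
time: 22.4
tool_pos: [0.6403, 0.072, 0.0559]
tool_rot: [-0.033, 0.765, 0.641, 0.044]
contact_force: [1.2, 2.2, 5.4]
gripper_width: 0.148
grasp_force: 59.1
t 22.4 pos [0.6403 0.072  0.0559] F [1.2 2.2 5.4] turn [ 0.0061 -0.1106  0.0058] shift [ 0.0041 -0.0005  0.0073] shift(cur) [ 0.0033 -0.0005  0.0077]
```

```bash
python3 -m inch '[[[0.0008,0,0.0034],[0,-0.05,0],0],[[0.0008,0,0.0034],[0,-0.05,0],0],[[0,0,0],[0,0,0],0],[[0,0,0],[0,0,0],0]]'
python3 -m inch '[[[0,0,0.001],[0,-0.01,0],0],[[0,0,0],[0,0,0],0]]'
python3 - <<'E'
from h import *
plan([0.6406,0.0762,.0486],down(79.6))
E
```

```text
time: 22.8
tool_pos: [0.6407, 0.0741, 0.0488]
tool_rot: [-0.002, 0.767, 0.641, 0.007]
contact_force: [3.6, 6.4, 2.0]
gripper_width: 0.15
grasp_force: 58.8
time: 23.0
tool_pos: [0.6407, 0.0742, 0.0479]
tool_rot: [0.001, 0.767, 0.641, 0.004]
contact_force: [3.6, 6.5, 2.8]
gripper_width: 0.151
grasp_force: 58.8
t 23.0 pos [0.6407 0.0742 0.0479] F [3.6 6.5 2.8] turn [ 0.0059 -0.0047  0.0031] shift [ 0.0019 -0.0005 -0.0007] shift(cur) [ 0.0019 -0.0005 -0.0007]
```

```bash
python3 -m inch '[[[0.0025,0,0.001],[0,0,0],0],[[0,0,0.001],[0,0,0],0],[[0,0,0],[0,0,0],0]]'
python3 -m inch '[[[0,0,0.001],[0,0,0],0],[[0,0,0],[0,0,0],0]]'
python3 -m inch '[[[0,0,0.001],[0,0,0],0],[[0,0,0],[0,0,0],0]]'
```

```text
time: 23.3
tool_pos: [0.641, 0.0745, 0.0464]
tool_rot: [0.002, 0.767, 0.641, 0.002]
contact_force: [0.2, 0.9, 6.6]
gripper_width: 0.147
grasp_force: 59.4
time: 23.5
tool_pos: [0.6411, 0.0745, 0.0461]
tool_rot: [0.002, 0.767, 0.641, 0.002]
contact_force: [-1.6, 0.6, 9.9]
gripper_width: 0.148
grasp_force: 59.8
time: 23.7
tool_pos: [0.6411, 0.0745, 0.0457]
tool_rot: [0.002, 0.767, 0.641, 0.002]
contact_force: [-3.5, 0.8, 13.3]
gripper_width: 0.147
grasp_force: 60.2
```

The force now rises with almost no travel, so the lever is on its hard stop. Easing off and releasing.

```bash
python3 -m inch '[[[0,0,-0.001],[0,0,0],0],[[0,0,-0.001],[0,0,0],0],[[0,0,0],[0,0,0],0],[[0,0,0],[0,0,0],0.25],[[0,0,0],[0,0,0],0.5],[[0,0,0],[0,0,0],0.5],[[0,0,0],[0,0,0],0.5]]'
python3 -m inch '[[[0,0,-0.02],[0,0,0],0.5],[[0,0,-0.04],[0,0,0],0.5],[[0,0,-0.05],[0,0,0],0.5],[[0,0,-0.04],[0,0,0],0.5],[[-0.04,-0.03,0],[0,0,0],0.5],[[-0.04,-0.03,0],[0,0,0],0.5],[[-0.04,-0.03,0],[0,0,0],0.5],[[0,0,0],[0,0,0],0.5]]'
python3 - <<'E'
from h import *
im,d=manip.grab_frame("side");P=cloud("side",d);a=np.radians(-10.4);c,s=np.cos(a),np.sin(a);f=(P-[.5788,-.032,0])@np.array([[c,-s,0],[s,c,0],[0,0,1]])
m=(f[...,0]>.03)&(f[...,0]<.05)&(f[...,1]>.108)&(f[...,1]<.135)&(f[...,2]>.02)&(f[...,2]<.1)&(d>0);q=f[m];print("tab pts",len(q),q.mean(0).round(4),q.max(0).round(4))
m=(f[...,0]>-.1)&(f[...,0]<-.01)&(abs(f[...,1])<.055)&(f[...,2]>.01)&(f[...,2]<.024)&(d>0);q=f[m];print("plate",len(q),np.median(q[:,2]).round(4))
x=cv2.resize(im[165:265,220:340],None,fx=6,fy=6,interpolation=cv2.INTER_CUBIC);cv2.imwrite("pics/end.png",np.clip(x.astype(float)*1.4,0,255).astype(np.uint8)[:,:,::-1])
print(manip.state()["contact_force"].round(1))
E
```

```text
time: 24.4
tool_pos: [0.6397, 0.0747, 0.0445]
tool_rot: [0.002, 0.767, 0.641, 0.001]
contact_force: [0.2, -0.0, -0.2]
gripper_width: 0.503
grasp_force: 0.0
time: 25.2
tool_pos: [0.5257, -0.0293, 0.1933]
tool_rot: [0.001, 0.769, 0.64, -0.001]
contact_force: [0.9, 0.6, -0.2]
gripper_width: 0.499
grasp_force: 0.0
tab pts 39 [0.0382 0.1201 0.042 ] [0.0484 0.1302 0.0458]
plate 514 0.0203
[-0.3 -0.3  0.7]
```

View pics/end.png

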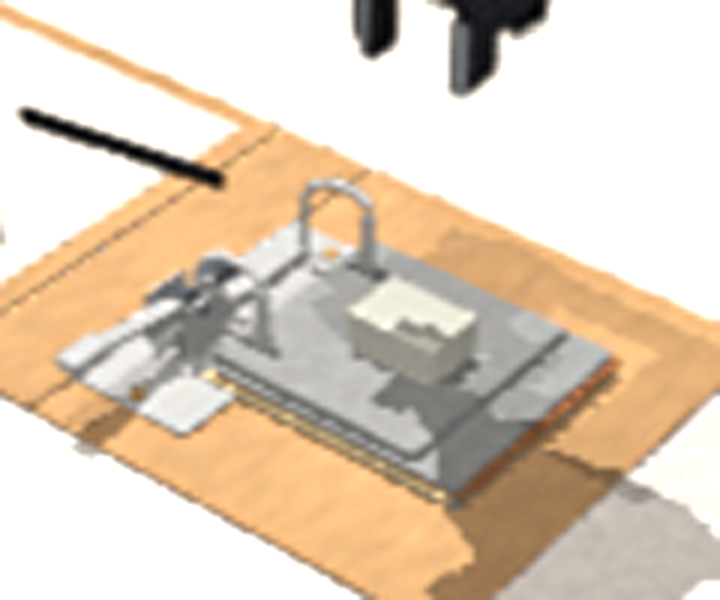

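The final picture shows the tab back down at (85,355), the arches closed over both posts (about (365,240) and (265,320)) and the board flat. The gripper is clear, so I'm handing in.

```bash
python3 -c "
from plant import manip
print(manip.job_done())"
```

```text
the job is handed in; nothing more can be done
None
```

I filed the two-hole board: it lies flat on the stack over both posts, the lever is pressed shut with the rings closed over it, and the gripper is clear; I handed the job in at about 25 s, but no verdict came back.

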